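# Lock the fittings chest with its hasp and pin

### The arm

A 6-joint arm with a two-finger parallel gripper is mounted at the origin on the work surface. World frame = base frame: x ahead of the robot, y to its left, z up, the work surface at z = 0. Lengths are in m, angles in rad, forces in N, time in s.
With the tool pointing down it reaches from about 0.35 to 0.975 m from the base axis. Payload 4.9 kg.
Tool frame: the origin (TCP) lies on the front face of the gripper's body, between the roots of the fingers; the fingertips stand ctrl.tip_extent ahead of it and the grasp point (between the pads) lies 54 mm ahead of it (ctrl.tip_extent is the distance from the TCP to the fingertips, in m); z points along the fingers, y is the line along which they close (so a half turn about z gives the same grasp; the last joint's range is limited). The gripper opens to 85 mm and grips with 20 to 120 N. Pads are 22 mm wide; open, the fingers measure 114 mm over their backs; the gripper's body (76 mm by 85 mm) begins 54 mm behind the grasp point. The pads swing forward as they close: fully open they stand 13 mm farther back than shut.
Start: joints at [-1.46, 0.053, 1.613, -0, 1.476, -0.119], TCP at [0.142, -0.609, 0.304] pointing down, gripper open.
Joint ranges: [-3.01, 3.01], [-1.01, 2.22], [0.06, 2.58], [-1.02, 4.17], [0.09, 2.62], [-3.14, 3.14]. Speed limits (rad/s): [2.57, 2.57, 3.14, 3.14, 3.14, 3.14].

### API

Orientations are given as a rotation vector (axis times angle).
In Python, from station import ctrl gives the robot as it stands.
- The arm moves only by the tool apply_moves, never from a script. Its argument "rows" is one flat list of numbers, 6 for each row, row after row: the shift along the tool's x, y, z normalised to -1 to 1, where 1 is 0.6 m, then the turn, a rotation vector about the tool's x, y, z normalised to -1 to 1, where 1 is 90 degrees. A call has 1 to 20 rows; each row is the pose to reach, as a shift and turn from the pose commanded when the call began, along the tool's axes at that moment; what a row does not reach only later rows make up. A row lasts 1/10 s, in which the tool goes at most 50 mm and 8.59 degrees, less where a joint would pass 70% of its speed; a pose out of reach is approached as far as the arm can. A call with a number of a shift or a turn outside -1 to 1 is refused whole. A call with a gripper value outside its range is refused whole. "grip" is the opening, from 0 (shut) to 1 (fully open), set as the call begins (left out, the last holds). The fingers move at their own pace and stop on an object; "grip_force" is the grip in N (left out, the last holds). Time passes only in rows, so rows that repeat a pose let the fingers close. It gives the time, the measured TCP pose, the force, the opening and the grip force at its end, in the units of the state.
- ctrl.get_obs(): the state, without advancing time (a new reading comes with each control period).
- ctrl.get_image(name): name is "scene" or "top" or "wrist"; returns (picture, depth): 400x640x3 uint8, blue, green, red; 400x640 float32, m along the optical axis (not along the pixel's ray), 0 where there is no reading.
- ctrl.camera_model(name): a dict with "mtx" (3x3 intrinsics, pixels), "R" (3x3) and "t" (3): a world point X has camera coordinates R X + t; the wrist camera has in their place "tool_from_camera" (4x4, takes a point from camera to tool coordinates, whose origin is the TCP and whose axes are the flange's). Camera axes: x right, y down, z forward; pixel columns grow to the right and rows downward; lengths in m; the calibration is good to about 2 mm. A picture is of the moment at which its call begins: read the wrist's pose just before it. camera_model takes no time and is no camera call.
- ctrl.finish_job(): hands the job in; it is judged then, once.
The state is a dict: "t": time; "q": joint angles; "dq": joint speeds; "effort": joint torques, N m; "tool_pos": TCP position; "tool_rot": TCP orientation; "contact_force": force on the tool from outside, world axes, zero at the start; "wrist_torque": the same for the moment, N m; "opening": finger opening in m; "grip_force": force on a finger pad.
Only numpy, scipy, OpenCV 4.12 (cv2) and the standard library are available. Lean on these libraries where they do the work, as an engineer would, in place of code of your own. Each camera call takes 0.05 s, during which the arm holds its last target. There are 200 camera calls.

### The job

Lock the leather workshop's fittings chest: swing the steel hasp over so that it lies flat over its staple, then take the long locking pin and push its shank through the staple's loop until its head is close beside the hasp, leaving it standing there upright. Leave the short pin where it is; it belongs to another box.

Things in the scene. Friction and masses are not known exactly. Their poses are not given: they have to be found in the camera images.
- hasp (a joint): Flat steel flap 120 mm long, 44 wide, 4 thick; slot 36-88 mm from its hinge, plain tab 88-120 mm. Hinge line along y of staple_eye, 60 mm from it in +x, 4 mm above the chest top. 0 rad = flat towards -x of staple_eye, over the staple; 1.57 = upright; starts 1.75-2.1, leaning away (stop 2.3). Stiff: stays where left, about 1 N at the tab moves it, so push it all the way down.
- staple_eye (a point): Centre of the opening of the upright steel loop on the wooden chest, 22 mm above its flat top (which is 60 mm above the bench). Opening 28 mm wide (x), up to 36 mm above the top; bars 6 mm, outside 40 mm wide, 42 high. x: to the hasp's hinge (roughly world +x); y: the way through the loop; z up. Chest is fixed, sides at y = +-100 mm, ends at x = +160, -80 mm.
- pin_grip (a point): Centre of the long pin's head: a dark steel block 28 mm long (x), 20 wide (y, grasp across), 44 tall (z up), standing on the bench right of the chest. A round shank, 9 mm thick, 60 long, juts level from the middle of its +x face, roughly to world +y. 0.2 kg. Head standing on the chest top = shank at staple_eye height; fully home, head centre is 36 mm from staple_eye, at the hasp's edge.
- short_grip (a point): Centre of the short pin's head, a bystander not to be used or moved: same head (28 x 20 x 44 mm) and axes as the long pin, but a shank of only 24 mm. The two may have swapped places.
Not all that is in view belongs to the job. Leave any turquoise look-alike of the part that bears pin_grip alone.

How it is judged:
By the outcome, as a careful person would: the job done as asked, in the order asked, and still so for the second after the job is handed in, with the robot touching nothing.
It also fails if it takes over 61 s, if anything falls off the work surface, if the arm or the gripper's body presses on something with over 40 N, if the wrist force passes 120 N, or if a joint passes its speed limit or range.

## Working session

There is one attempt and no reset: what is moved stays moved. The work goes in short steps, Python scripts to look and compute and a tool call to move; the robot and the scene stay as the last step left them, time stands still between calls to the robot, and variables do not carry over. Pictures are saved under pics/ and viewed, at most 10 in all, crops included, and the job is handed in when it is done.

Besides the shell and the picture viewer there is one more tool, called after "Request:" as a command line: name --argument value ..., lists and objects as JSON in quotes. apply_moves: Moves the arm, as the interface text tells. Its arguments: {"type":"object","properties":{"rows":{"type":"array","items":{"type":"number"}},"grip":{"type":"number"},"grip_force":{"type":"number"}},"required":["rows"]}

```bash
mkdir -p pics; ls; python3 - <<'E'
from station import ctrl
import cv2,numpy as np
o=ctrl.get_obs();print(o,ctrl.tip_extent)
for n in ("scene","top"):
    im,d=ctrl.get_image(n);cv2.imwrite(f"pics/{n}0.png",im);np.savez(f"pics/{n}0.npz",im=im,d=d)
    print(n,ctrl.camera_model(n))
print(ctrl.camera_model("wrist"))
E
```

```text
pics
{'t': 0.0, 'q': array([-1.46000125e+00,  5.32975416e-02,  1.61428218e+00, -8.09376730e-06,
        1.47601041e+00, -1.19022411e-01]), 'dq': array([ 0.00083356,  0.00011546,  0.00023253, -0.00046456,  0.0001006 ,
        0.00038495]), 'effort': array([ 7.23833764e-04, -3.93682694e+01, -3.70170772e+01, -5.08191386e-05,
        6.98800446e-03, -5.40031678e-06]), 'tool_pos': array([ 0.14230694, -0.60809393,  0.30270671]), 'tool_rot': array([-3.11889018e+00, -3.59974737e-01, -2.51686344e-07]), 'contact_force': array([ 0.92332948,  0.33341885, -0.22169236]), 'wrist_torque': array([ 0.0363099 ,  0.01459898, -0.01816171]), 'grip_force': 0.0, 'opening': 0.0850555446261936} 0.0726
scene {'mtx': array([[519.97450015,   0.        , 322.47250326],
       [  0.        , 519.97450015, 209.2690996 ],
       [  0.        ,   0.        ,   1.        ]]), 'R': array([[ 0.23710732,  0.9714804 ,  0.00243847],
       [ 0.78051488, -0.18900304, -0.59588117],
       [-0.578426  ,  0.14319105, -0.80306892]]), 't': array([-0.01612532, -0.3710978 ,  1.41921207])}
top {'mtx': array([[414.87779066,   0.    
[... 153 characters left out ...]
.99905446,  0.03520198],
       [-0.98872664,  0.02002251, -0.14838712],
       [ 0.14754198, -0.03859119, -0.98830263]]), 't': array([-0.12467046,  0.53383015,  1.03098204])}
{'mtx': array([[292.6906203 ,   0.        , 320.42470891],
       [  0.        , 292.6906203 , 200.36091896],
       [  0.        ,   0.        ,   1.        ]]), 'tool_from_camera': array([[-4.77061746e-04, -9.55521746e-01, -2.94920271e-01,
         7.50190798e-02],
       [ 9.99999827e-01, -5.57153820e-04,  1.87545357e-04,
         3.24185375e-04],
       [-3.43519622e-04, -2.94920130e-01,  9.55521846e-01,
        -6.96353263e-02],
       [ 0.00000000e+00,  0.00000000e+00,  0.00000000e+00,
         1.00000000e+00]])}
```

View pics/scene0.png

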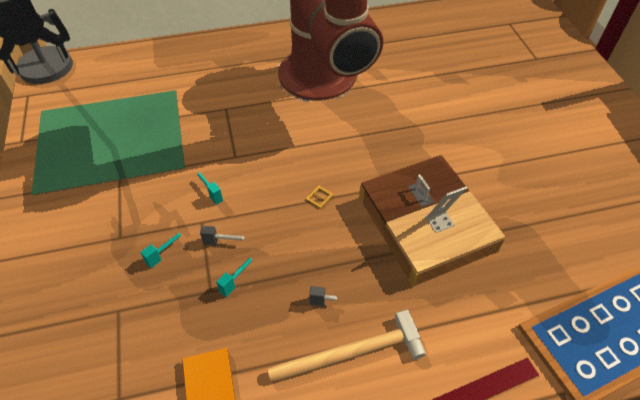

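View pics/top0.png

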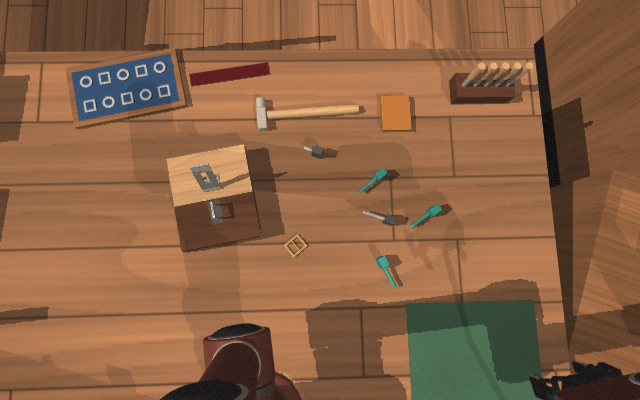

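The scene picture shows the long pin at about (209,236), the short pin at (318,296), three turquoise decoys, and the chest with its staple at (420,190) and the leaning hasp at (445,210). In the top picture the long pin is at (388,220), the chest spans (167–260, 146–250), and the staple is at (216,211).

```bash
cat > h.py <<'E'
import numpy as np,cv2
from station import ctrl
from scipy.spatial.transform import Rotation as Ro
def cam(n,obs=None):
    m=ctrl.camera_model(n)
    if n!="wrist": return m["mtx"],m["R"].T,-m["R"].T@m["t"]
    T=m["tool_from_camera"];R=Ro.from_rotvec(obs["tool_rot"]).as_matrix()
    return m["mtx"],R@T[:3,:3],R@T[:3,3]+obs["tool_pos"]
def ray(c,px):
    K,R,p=c;px=np.atleast_2d(px).astype(float)
    return p,(np.c_[px,np.ones(len(px))]@np.linalg.inv(K).T)@R.T
def onplane(c,px,z):
    p,d=ray(c,px);return p+d*((z-p[2])/d[:,2])[:,None]
def cloud(c,d):
    v,u=np.mgrid[:400,:640];p,r=ray(c,np.c_[u.ravel(),v.ravel()])
    X=p+r*d.ravel()[:,None];X[d.ravel()<=0]=np.nan;return X.reshape(400,640,3)
E
python3 - <<'E'
from h import *
for n in("scene","top"):
    z=np.load(f"pics/{n}0.npz");im,d=z["im"],z["d"];X=cloud(cam(n),d)
    Z=np.nan_to_num(X[...,2]);print(n,"bench",np.median(Z[(X[...,0]>.5)&(X[...,0]<.7)&(np.abs(X[...,1])<.1)]))
    m=(np.abs(Z-.06)<.006).astype(np.uint8)
    k,l,s,c=cv2.connectedComponentsWithStats(m);i=1+np.argmax(s[1:,4]);print("chest px",s[i],c[i])
    P=X[l==i][:,:2].astype(np.float32);r=cv2.minAreaRect(P);print(r,cv2.boxPoints(r).round(4).tolist())
    # staple/hasp points
    b=(Z>.068);P0=np.array(r[0]);q=b&(np.linalg.norm(X[...,:2]-P0,axis=2)<.13)
    k,l,s,c=cv2.connectedComponentsWithStats(q.astype(np.uint8))
    for j in range(1,k):
        if s[j,4]>8:
            Q=X[l==j];print("blob",s[j],Q.min(0).round(3),Q.max(0).round(3),Q.mean(0).round(4))
    for nm,(u,v) in dict(long=(209,236) if n=="scene" else(390,220),short=(318,296) if n=="scene" else (319,152)).items():
        w=np.zeros((400,640),bool);w[v-16:v+17,u-16:u+17]=1
        q=w&(Z>.036)&(Z<.06);Q=X[q];print(nm,len(Q),Q.mean(0).round(4),cv2.minAreaRect(Q[:,:2].astype(np.float32)))
    cr=im[130:260,150:420] if n=="top" else im[140:320,180:520]
    cv2.imwrite(f"pics/{n}c.png",cv2.resize(cr,None,fx=2.3 if n=="scene" else 2.9,fy=2.3 if n=="scene" else 2.9,interpolation=cv2.INTER_CUBIC))
E
```

```text
scene bench 0.001952313047690335
chest px [ 361  155  144  118 8759] [430.6303231  213.83468432]
((0.5452842712402344, 0.11177316308021545), (0.24326764047145844, 0.20327384769916534), 9.981579780578613) [[0.40790000557899475, 0.1907999962568283], [0.4431000053882599, -0.009399999864399433], [0.682699978351593, 0.03280000016093254], [0.6474999785423279, 0.2329999953508377]]
blob [416 175  14  25 131] [0.485 0.097 0.068] [0.527 0.111 0.106] [0.5081 0.1039 0.0913]
blob [427 187  40  31 377] [0.565 0.093 0.068] [0.603 0.142 0.181] [0.586  0.1164 0.1308]
long 140 [ 0.4812 -0.3421  0.0428] ((0.47957709431648254, -0.34214380383491516), (0.028053240850567818, 0.023672442883253098), 75.30068969726562)
short 163 [ 0.6686 -0.1578  0.0431] ((0.6676737666130066, -0.15750719606876373), (0.028301902115345, 0.020937129855155945), 68.03912353515625)
top bench 0.0012502479938905076
chest px [ 167  145   95  107 6809] [213.37347628 198.93772948]
((0.5436714291572571, 0.11079167574644089), (0.24117422103881836, 0.201120987534523), 10.387943267822266) [[0.40689998865127563, 0.18799999356269836], [0.4431999921798706, -0.00989999994635582], [0.680400013923645, 0.03359999880194664], [0.64410001039505, 0.2313999980688095]]
blob [189 163  31  28 443] [0.558 0.093 0.068] [0.601 0.141 0.182] [0.5808 0.1167 0.1291]
blob [210 202   8  18  60] [0.484 0.097 0.069] [0.523 0.109 0.106] [0.5028 0.1026 0.0967]
long 89 [ 0.4764 -0.3432  0.0435] ((0.4769172966480255, -0.343747615814209), (0.02842813730239868, 0.020638208836317062), 69.65628051757812)
short 80 [ 0.6646 -0.1584  0.0427] ((0.6647159457206726, -0.1581553816795349), (0.02780773676931858, 0.01950691267848015), 72.00727844238281)
```

View pics/topc.png

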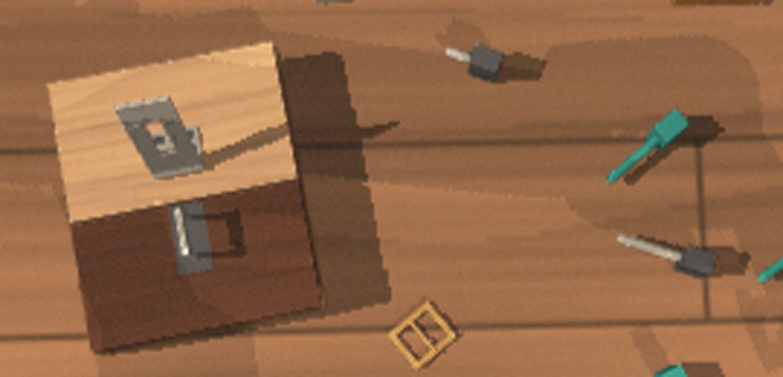

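```bash
cat >> h.py <<'E'
S=np.array([.505,.104]);A=np.radians(10.2);CX=np.array([np.cos(A),np.sin(A)]);CY=np.array([-CX[1],CX[0]])
def ch(x,y): return S+CX*x+CY*y   # chest frame, m
def plan(*T):
    """T: (world xy, TCP z, yaw of tool x in deg) -> normalised rows"""
    o=ctrl.get_obs();R=Ro.from_rotvec(o["tool_rot"]);y0=np.arctan2(*R.as_matrix()[[1,0],0])
    print("now",o["tool_pos"].round(4),"yaw",np.degrees(y0).round(2),"tilt",np.degrees(np.arccos(-R.as_matrix()[2,2])).round(2),"tip",ctrl.tip_extent,"t",o["t"].round(2))
    for xy,z,yaw in T:
        d=R.inv().apply(np.r_[xy,z]-o["tool_pos"])/.6
        Rt=Ro.from_euler("z",yaw,degrees=True)*Ro.from_euler("x",180,degrees=True)
        print(np.r_[d,(R.inv()*Rt).as_rotvec()/(np.pi/2)].round(4).tolist())
E
python3 -c "
from h import *
plan((np.array([.5,-.2]),.303,10.2),(ch(.135,0),.29,10.2))"
```

```text
Traceback (most recent call last):
  File "h.py", line 22, in plan
    print("now",o["tool_pos"].round(4),"yaw",np.degrees(y0).round(2),"tilt",np.degrees(np.arccos(-R.as_matrix()[2,2])).round(2),"tip",ctrl.tip_extent,"t",o["t"].round(2))
                                                                                                                                                          ^^^^^^^^^^^^
AttributeError: 'float' object has no attribute 'round'
```

```bash
sed -i 's/o\["t"\].round(2)/o["t"]/' h.py
python3 -c "
from h import *
plan((np.array([.5,-.2]),.303,10.2),(ch(.135,0),.29,10.2))"
```

```text
now [ 0.1423 -0.6082  0.3028] yaw 13.17 tilt 0.1 tip 0.0726 t 0.1
[0.7354, -0.5266, 0.0008, -0.0011, -0.0001, 0.033]
[1.0836, -1.0063, 0.0234, -0.0011, -0.0001, 0.033]
```

Request:
apply_moves --rows '[0.735,-0.527,0,0,0,0.033,0.735,-0.527,0,0,0,0.033,0.735,-0.527,0,0,0,0.033,0.735,-0.527,0,0,0,0.033,0.735,-0.527,0,0,0,0.033,0.735,-0.527,0,0,0,0.033,0.735,-0.527,0,0,0,0.033,0.735,-0.527,0,0,0,0.033,0.735,-0.527,0,0,0,0.033,0.735,-0.527,0,0,0,0.033,0.735,-0.527,0,0,0,0.033,0.735,-0.527,0,0,0,0.033,0.735,-0.527,0,0,0,0.033,0.735,-0.527,0,0,0,0.033]' --grip 0

```text
t: 1.5
tool_pos: [0.4992, -0.2007, 0.3035]
tool_rot: [-3.129, -0.278, 0.001]
contact_force: [0.3, -1.2, 0.1]
opening: 0.0003
grip_force: 0.0
```

```bash
python3 -c "
from h import *
plan((ch(.135,0),.29,10.2))"
```

```text
now [ 0.4992 -0.2007  0.3035] yaw 10.15 tilt 0.05 tip 0.0726 t 1.5
[0.324, -0.4985, 0.0223, -0.0001, 0.0006, -0.0006]
```

Request:
apply_moves --rows '[0.324,-0.498,0.022,0,0,0,0.324,-0.498,0.022,0,0,0,0.324,-0.498,0.022,0,0,0,0.324,-0.498,0.022,0,0,0,0.324,-0.498,0.022,0,0,0,0.324,-0.498,0.022,0,0,0,0.324,-0.498,0.022,0,0,0,0.324,-0.498,0.022,0,0,0,0.324,-0.498,0.022,0,0,0]'

```text
t: 2.4
tool_pos: [0.6384, 0.128, 0.2902]
tool_rot: [3.129, 0.279, -0.002]
contact_force: [0.8, -0.8, -0.6]
opening: -0.0003
grip_force: 0.0
```

```bash
python3 - <<'E'
from h import *
o=ctrl.get_obs();im,d=ctrl.get_image("top");c=cam("top")
X=cloud(c,d);Q=X.reshape(-1,3);Q=Q[np.isfinite(Q).all(1)]
u=(Q[:,:2]-S)@CX;v=(Q[:,:2]-S)@CY
k=(u>.03)&(u<.112)&(abs(v)<.04)&(Q[:,2]>.07)&(Q[:,2]<.19)
print("hasp top (u max z)",k.sum(),u[k].max(),Q[k,2].max(),v[k].min(),v[k].max())
H=.06;tz=.0726
T=[(ch(.135,0),.225,10.2)]
for th,r in((None,0),(90,92),(75,94),(60,98),(45,104),(30,111),(20,114),(10,115),(0,115)):
    if th is None: T.append((ch(.085,0),.225,10.2));continue
    a=np.radians(th);r/=1e3
    x=.06-r*np.cos(a)+.003*np.sin(a)+.011;z=.064+r*np.sin(a)+.003*np.cos(a)
    print(th,round(x,3),round(z,3));T.append((ch(x,0),z+tz,10.2))
plan(*T)
E
```

```text
hasp top (u max z) 424 0.09455749769788212 0.18022618120427536 -0.02274793379181436 0.021329580891172605
90 0.074 0.156
75 0.05 0.156
60 0.025 0.15
45 -0.0 0.14
30 -0.024 0.122
20 -0.035 0.106
10 -0.042 0.087
0 -0.044 0.067
now [0.6382 0.127  0.2904] yaw 10.13 tilt 0.06 tip 0.0726 t 2.45
[-0.0001, -0.0017, 0.1089, 0.0004, 0.0006, -0.0007]
[-0.0834, -0.0016, 0.109, 0.0004, 0.0006, -0.0007]
[-0.1018, -0.0016, 0.103, 0.0004, 0.0006, -0.0007]
[-0.1425, -0.0015, 0.1038, 0.0004, 0.0006, -0.0007]
[-0.1841, -0.0015, 0.1125, 0.0004, 0.0006, -0.0007]
[-0.2258, -0.0015, 0.1304, 0.0004, 0.0006, -0.0007]
[-0.2644, -0.0014, 0.1597, 0.0004, 0.0006, -0.0007]
[-0.2835, -0.0014, 0.1868, 0.0004, 0.0006, -0.0007]
[-0.2946, -0.0014, 0.2183, 0.0004, 0.0006, -0.0007]
[-0.2983, -0.0014, 0.2515, 0.0004, 0.0006, -0.0007]
```

Request:
apply_moves --rows '[0,0,0.055,0,0,0,0,0,0.109,0,0,0,-0.02,0,0.109,0,0,0,-0.04,0,0.109,0,0,0,-0.06,0,0.109,0,0,0,-0.08,0,0.109,0,0,0,-0.1,0,0.104,0,0,0,-0.12,0,0.104,0,0,0,-0.142,0,0.104,0,0,0,-0.163,0,0.108,0,0,0,-0.184,0,0.112,0,0,0,-0.205,0,0.121,0,0,0,-0.226,0,0.13,0,0,0,-0.245,0,0.144,0,0,0,-0.264,0,0.159,0,0,0,-0.264,0,0.159,0,0,0]'

```text
t: 4.05
tool_pos: [0.4802, 0.1, 0.1942]
tool_rot: [-3.129, -0.279, 0.004]
contact_force: [0.0, 0.3, -0.3]
opening: 0.0
grip_force: 0.0
```

```bash
python3 - <<'E'
from h import *
im,d=ctrl.get_image("scene");cv2.imwrite("pics/push1.png",cv2.resize(im[80:280,300:540],None,fx=3,fy=3))
T=[]
H=.06;tz=.0726
for x,z in((-.037,.106),(-.0435,.087),(-.045,.067),(-.045,.065)): T.append((ch(x,0),z+tz,10.2))
plan(*T)
E
```

```text
now [0.4813 0.1001 0.1951] yaw 10.19 tilt 0.03 tip 0.0726 t 4.1
[-0.0217, 0.0007, 0.0275, -0.0001, 0.0003, -0.0001]
[-0.0325, 0.0007, 0.0592, -0.0001, 0.0003, -0.0001]
[-0.035, 0.0007, 0.0925, -0.0001, 0.0003, -0.0001]
[-0.035, 0.0007, 0.0959, -0.0001, 0.0003, -0.0001]
```

View pics/push1.png

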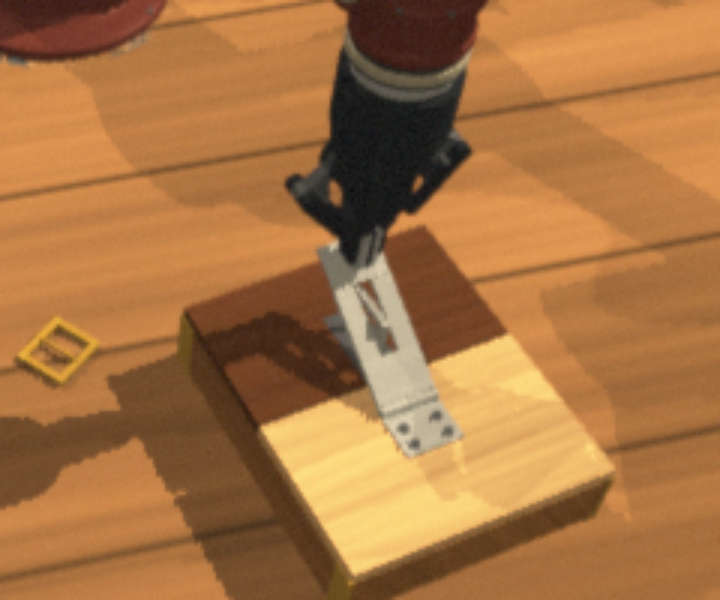

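The picture shows the hasp carried over to about 30°. The fingers are on its tab at about (370,245), and the staple is entering the slot. I'll press it down now.

Request:
apply_moves --rows '[-0.012,0,0.014,0,0,0,-0.022,0,0.028,0,0,0,-0.028,0,0.043,0,0,0,-0.032,0,0.059,0,0,0,-0.034,0,0.075,0,0,0,-0.035,0,0.086,0,0,0,-0.035,0,0.092,0,0,0,-0.035,0,0.095,0,0,0,-0.035,0,0.095,0,0,0]'

```text
t: 5.0
tool_pos: [0.4619, 0.0966, 0.1387]
tool_rot: [3.129, 0.279, -0.0]
contact_force: [-0.4, -0.0, -0.2]
opening: -0.0001
grip_force: 0.0
```

Request:
apply_moves --rows '[0,0,0.003,0,0,0,0,0,0.006,0,0,0,0,0,0.006,0,0,0]'

```text
t: 5.3
tool_pos: [0.4623, 0.0966, 0.1381]
tool_rot: [3.129, 0.28, -0.003]
contact_force: [-12.4, -1.0, 21.9]
opening: 0.0001
grip_force: 11.0
```

```bash
python3 -c "
from h import *
plan((ch(-.045,0),.29,10.2),(np.array([.478,-.343]),.27,70))"
```

```text
now [0.4623 0.0966 0.1381] yaw 10.22 tilt 0.1 tip 0.0726 t 5.3
[-0.0031, 0.0005, -0.2531, 0.0001, 0.0011, 0.0002]
[-0.1045, 0.7257, -0.2195, -0.0005, 0.001, -0.6643]
```

Request:
apply_moves --rows '[0,0,-0.08,0,0,0,0,0,-0.16,0,0,0,0,0,-0.25,0,0,0,-0.104,0.726,-0.22,0,0,-0.664,-0.104,0.726,-0.22,0,0,-0.664,-0.104,0.726,-0.22,0,0,-0.664,-0.104,0.726,-0.22,0,0,-0.664,-0.104,0.726,-0.22,0,0,-0.664,-0.104,0.726,-0.22,0,0,-0.664,-0.104,0.726,-0.22,0,0,-0.664,-0.104,0.726,-0.22,0,0,-0.664,-0.104,0.726,-0.22,0,0,-0.664,-0.104,0.726,-0.22,0,0,-0.664,-0.104,0.726,-0.22,0,0,-0.664,-0.104,0.726,-0.22,0,0,-0.664,-0.104,0.726,-0.22,0,0,-0.664]' --grip 1

```text
t: 6.9
tool_pos: [0.4775, -0.3423, 0.2666]
tool_rot: [-2.573, -1.802, -0.0]
contact_force: [-0.7, 0.7, 0.0]
opening: 0.0857
grip_force: 0.0
```

```bash
python3 - <<'E'
from h import *
im,d=ctrl.get_image("scene")[0:2]
X=cloud(cam("scene"),d);Q=X.reshape(-1,3);Q=Q[np.isfinite(Q).all(1)]
u=(Q[:,:2]-S)@CX;v=(Q[:,:2]-S)@CY
k=(u<-.03)&(u>-.06)&(abs(v)<.018);print("tab z",k.sum(),np.median(Q[k,2]))
k=(u<-.065)&(u>-.078)&(abs(v)<.05);print("chest top z",np.median(Q[k,2]))
o=ctrl.get_obs();im,d=ctrl.get_image("wrist");cv2.imwrite("pics/w1.png",im);np.savez("pics/w1.npz",im=im,d=d)
c=cam("wrist",o);X=cloud(c,d);Z=np.nan_to_num(X[...,2])
near=np.linalg.norm(X[...,:2]-[.478,-.343],axis=2)
q=(near<.05)&(Z>.037)&(Z<.06);P=X[q];r=cv2.minAreaRect(P[:,:2].astype(np.float32));print("head",len(P),np.median(P[:,2]),r)
sat=cv2.cvtColor(im,cv2.COLOR_BGR2HSV)[...,1]
q=(near>.02)&(near<.09)&(Z>.019)&(Z<.033)&(sat<60);P=X[q][:,:2];print("shank",len(P),P.mean(0),P.min(0),P.max(0))
if len(P)>5:
    vx,vy,x0,y0=cv2.fitLine(P.astype(np.float32),cv2.DIST_HUBER,0,.01,.01).ravel();print(np.degrees(np.arctan2(vy,vx)),x0,y0)
print(o["tool_pos"],o["contact_force"])
E
```

```text
tab z 162 0.0657923316042715
chest top z 0.05969804222373454
head 524 0.04346928043026821 ((0.47805100679397583, -0.34401676058769226), (0.02853047102689743, 0.01980574056506157), 70.49810791015625)
shank 329 [ 0.49221529 -0.30511753] [ 0.45886475 -0.43217369] [ 0.50361459 -0.27490215]
73.8188 0.4929257 -0.30162564
[ 0.4775441  -0.34207447  0.26669559] [0.94709183 0.80511514 0.24928069]
```

View pics/w1.png

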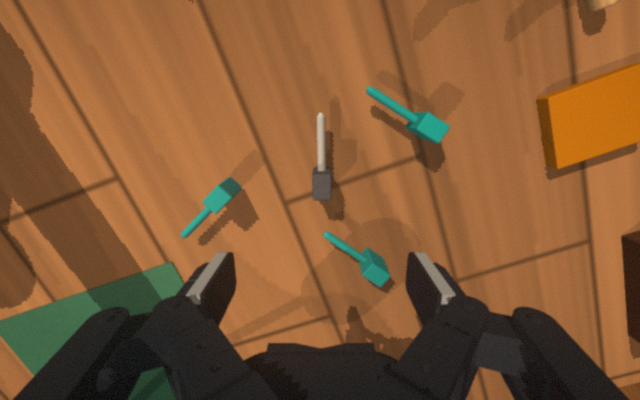

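The wrist picture shows the long pin's head at (321,183) with its shank running up to (320,115). The decoys lie clear of the finger path. The hasp tab reads z≈66 mm, so it is flat.

```bash
python3 -c "
from h import *
p=np.array([.478,-.344])
plan((p,.13,70.4),(p,.081,70.4))"
```

```text
now [ 0.4776 -0.342   0.2668] yaw 70.05 tilt 0.02 tip 0.0726 t 7.0
[-0.0029, 0.0017, 0.228, 0.0002, -0.0, -0.0039]
[-0.0029, 0.0017, 0.3097, 0.0002, -0.0, -0.0039]
```

Request:
apply_moves --rows '[-0.003,0.002,0.08,0,0,-0.004,-0.003,0.002,0.15,0,0,-0.004,-0.003,0.002,0.21,0,0,-0.004,-0.003,0.002,0.24,0,0,-0.004,-0.003,0.002,0.26,0,0,-0.004,-0.003,0.002,0.28,0,0,-0.004,-0.003,0.002,0.3,0,0,-0.004,-0.003,0.002,0.31,0,0,-0.004,-0.003,0.002,0.31,0,0,-0.004]' --grip 0.55

```text
t: 7.9
tool_pos: [0.4776, -0.3451, 0.0801]
tool_rot: [-2.568, -1.809, 0.0]
contact_force: [0.4, 0.6, -0.6]
opening: 0.0471
grip_force: 0.0
```

Request:
apply_moves --rows '[0,0,0,0,0,0,0,0,0,0,0,0,0,0,0,0,0,0,0,0,0,0,0,0,0,0,0,0,0,0,0,0,0,0,0,0]' --grip 0 --grip_force 40

```text
t: 8.5
tool_pos: [0.4783, -0.3459, 0.0817]
tool_rot: [2.567, 1.808, 0.0]
contact_force: [-0.9, -0.2, 6.6]
opening: 0.0196
grip_force: 39.8
```

```bash
python3 -c "
from h import *
p=np.array([.478,-.344])
plan((p,.25,70.4),(ch(0,-.15),.25,100.2))"
```

```text
now [ 0.4783 -0.3459  0.0817] yaw 70.32 tilt 0.1 tip 0.0726 t 8.5
[0.0025, -0.0011, -0.2805, 0.001, 0.0005, -0.0009]
[0.504, -0.0857, -0.281, 0.0008, 0.0007, -0.3321]
```

Request:
apply_moves --rows '[0,0,-0.05,0,0,0,0,0,-0.12,0,0,0,0,0,-0.2,0,0,0,0,0,-0.28,0,0,0,0.08,-0.014,-0.28,0,0,-0.055,0.16,-0.028,-0.28,0,0,-0.11,0.24,-0.042,-0.28,0,0,-0.165,0.32,-0.056,-0.28,0,0,-0.22,0.4,-0.07,-0.28,0,0,-0.275,0.504,-0.086,-0.28,0,0,-0.332,0.504,-0.086,-0.28,0,0,-0.332,0.504,-0.086,-0.28,0,0,-0.332,0.504,-0.086,-0.28,0,0,-0.332]'

```text
t: 9.8
tool_pos: [0.5307, -0.0437, 0.2479]
tool_rot: [-2.015, -2.409, 0.002]
contact_force: [0.5, -1.2, -1.5]
opening: 0.0194
grip_force: 39.5
```

```bash
python3 - <<'E'
from h import *
o=ctrl.get_obs();im,d=ctrl.get_image("wrist");cv2.imwrite("pics/w2.png",im)
c=cam("wrist",o);X=cloud(c,d);R=Ro.from_rotvec(o["tool_rot"])
L=R.inv().apply((X-o["tool_pos"]).reshape(-1,3))
sat=cv2.cvtColor(im,cv2.COLOR_BGR2HSV)[...,1].ravel()
k=(abs(L[:,1])<.02)&(L[:,0]>.018)&(L[:,0]<.09)&(L[:,2]>.03)&(L[:,2]<.08)
P=L[k];print("shank tool",len(P));
for a in np.arange(.02,.09,.01):
    q=P[(P[:,0]>a)&(P[:,0]<a+.01)]
    if len(q):print(a.round(2),len(q),q.mean(0).round(4),q[:,2].min().round(4))
# staple & hasp as seen from the wrist
u=(X[...,:2]-S)@CX;v=(X[...,:2]-S)@CY;Z=X[...,2]
q=(abs(u)<.045)&(abs(v)<.04)&(Z>.075)&(Z<.115);print("staple",q.sum(),"u",np.percentile(u[q],[1,99]),"v",np.percentile(v[q],[1,50,99]),"z",Z[q].max())
q=(abs(u+.045)<.012)&(Z>.0635)&(Z<.072)&(abs(v)<.04);print("tab",q.sum(),"v",np.percentile(v[q],[1,99]),np.median(Z[q]))
print(o["opening"],o["contact_force"])
im,d=ctrl.get_image("scene");cv2.imwrite("pics/s2.png",cv2.resize(im[100:300,280:520],None,fx=3,fy=3))
E
```

```text
shank tool 2502
0.02 378 [ 0.0251 -0.0005  0.0564] 0.0541
0.03 414 [ 0.035  -0.0003  0.0565] 0.0541
0.04 437 [ 0.045  -0.0002  0.0565] 0.0542
0.05 463 [ 0.055  -0.0003  0.0564] 0.054
0.06 495 [ 0.0651 -0.0004  0.0565] 0.0542
0.07 252 [ 0.0726 -0.0004  0.0571] 0.0543
staple 106 u [-0.01939322  0.01981722] v [-0.00383247 -0.00338184 -0.00173605] z 0.08710304746596378
tab 1244 v [-0.02243207  0.00321476] 0.06560747045834381
0.019449373647260345 [ 0.45170592 -1.22263018 -1.51621034]
```

View pics/w2.png

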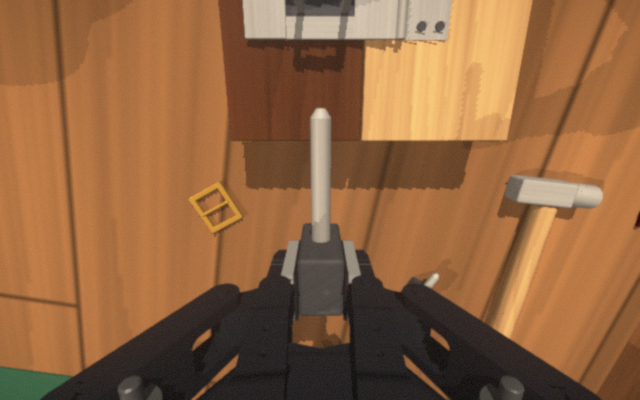

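The wrist picture shows the pin held level, with its shank from (320,240) to (320,110) aimed at the staple opening. The pin axis is 59 mm ahead of the TCP.

```bash
python3 -c "
from h import *
z=.143
plan((ch(0,-.1515),z,100.2),(ch(0,-.08),z,100.2),(ch(0,-.039),z,100.2))"
```

```text
now [ 0.5308 -0.0446  0.2482] yaw 100.07 tilt 0.06 tip 0.0726 t 9.9
[-0.0011, 0.0017, 0.1754, -0.0006, 0.0001, -0.0014]
[0.118, 0.0014, 0.1754, -0.0006, 0.0001, -0.0014]
[0.1864, 0.0013, 0.1754, -0.0006, 0.0001, -0.0014]
```

Request:
apply_moves --rows '[0,0.001,0.06,0,0,0,0,0.001,0.12,0,0,0,0,0.001,0.16,0,0,0,0,0.001,0.175,0,0,0,0,0.001,0.175,0,0,0,0.03,0.001,0.175,0,0,0,0.06,0.001,0.175,0,0,0,0.09,0.001,0.175,0,0,0,0.115,0.001,0.175,0,0,0,0.115,0.001,0.175,0,0,0]'

```text
t: 10.9
tool_pos: [0.5201, 0.0258, 0.1453]
tool_rot: [2.012, 2.41, 0.003]
contact_force: [-0.1, 0.4, -2.0]
opening: 0.0199
grip_force: 39.6
```

```bash
python3 - <<'E'
from h import *
z=.143
plan((ch(0,-.039),z,100.2),(ch(0,-.038),.1408,100.2))
o=ctrl.get_obs();print(o["contact_force"])
im,d=ctrl.get_image("wrist");cv2.imwrite("pics/w3.png",im)
E
```

```text
now [0.5201 0.0258 0.1453] yaw 100.28 tilt 0.14 tip 0.0726 t 10.9
[0.0678, -0.0016, 0.0038, 0.0016, 0.0003, 0.0009]
[0.0695, -0.0016, 0.0074, 0.0016, 0.0003, 0.0009]
[-0.11563039  0.42538481 -1.9680012 ]
```

View pics/w3.png

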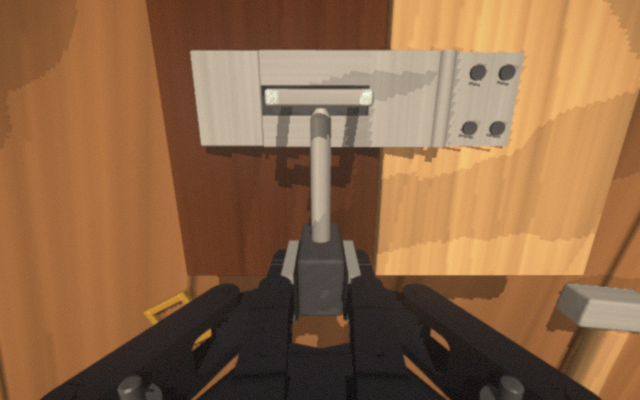

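The hasp lies flat over the staple, and the shank tip at (320,115) is centred on the staple loop (268–370). I'll insert it now.

Request:
apply_moves --rows '[0.015,0,0.003,0,0,0,0.03,0,0.003,0,0,0,0.045,0,0.003,0,0,0,0.055,0,0.003,0,0,0,0.062,0,0.003,0,0,0,0.067,0,0.003,0,0,0,0.067,0,0.003,0,0,0,0.067,0,0.003,0,0,0]'

```text
t: 11.75
tool_pos: [0.5124, 0.0643, 0.1419]
tool_rot: [2.015, 2.41, -0.0]
contact_force: [-0.5, -1.0, -1.2]
opening: 0.0196
grip_force: 39.6
```

```bash
python3 - <<'E'
from h import *
for i in range(3):
    o=ctrl.get_obs();im,d=ctrl.get_image("scene")
    print(o["tool_pos"].round(4),((o["tool_pos"][:2]-S)@CY).round(4),o["contact_force"].round(1))
plan((ch(0,-.0378),.1405,100.2))
o=ctrl.get_obs();im,d=ctrl.get_image("wrist");X=cloud(cam("wrist",o),d)
L=Ro.from_rotvec(o["tool_rot"]).inv().apply((X-o["tool_pos"]).reshape(-1,3))
u=(X[...,:2]-S)@CX;v=(X[...,:2]-S)@CY;Z=X[...,2]
k=(abs(u+.045)<.012)&(Z>.0635)&(Z<.072)&(abs(v)<.04);print("tab v",np.percentile(v[k],[1,99]),np.median(Z[k]))
k=(abs(u)<.008)&(Z>.096)&(Z<.112)&(v<-.01);print("head top v",np.percentile(v[k],[1,99]),np.median(Z[k]))
k=(abs(u)<.025)&(v<-.055)&(v>-.09)&(abs(Z-.06)<.01);print("chest z",np.median(Z[k]))
E
```

```text
[0.5124 0.0643 0.1419] -0.0404 [-0.5 -1.  -1.2]
[0.5124 0.0642 0.1419] -0.0405 [ 0.4 -0.8 -1.6]
[0.5124 0.0641 0.1419] -0.0405 [-0.  -0.3 -1.9]
now [0.5124 0.0641 0.1419] yaw 100.18 tilt 0.0 tip 0.0726 t 11.9
[0.0046, -0.0004, 0.0024, 0.0, 0.0, -0.0003]
tab v [-0.0213394   0.02163656] 0.06562925208251061
head top v [-0.05159684 -0.0244034 ] 0.1037495335570111
chest z 0.05982986417510028
```

Request:
apply_moves --rows '[0.002,0,0,0,0,0,0.0035,0,0,0,0,0,0.0035,0,0.001,0,0,0,0.0035,0,0.002,0,0,0,0.0035,0,0.002,0,0,0]'

```text
t: 12.45
tool_pos: [0.5121, 0.0665, 0.1417]
tool_rot: [-2.015, -2.41, 0.0]
contact_force: [-2.9, 0.4, 5.5]
opening: 0.0198
grip_force: 40.5
```

Request:
apply_moves --rows '[0,0,0,0,0,0,0,0,0,0,0,0,0,0,0,0,0,0,0,0,0,0,0,0,0,0,0,0,0,0]' --grip 0.5

```text
t: 12.95
tool_pos: [0.512, 0.0664, 0.1406]
tool_rot: [-2.015, -2.41, 0.0]
contact_force: [0.3, 1.3, 0.7]
opening: 0.0428
grip_force: 0.0
```

Request:
apply_moves --rows '[0,0,-0.01,0,0,0,0,0,-0.03,0,0,0,0,0,-0.06,0,0,0,0,0,-0.1,0,0,0,0,0,-0.16,0,0,0,-0.08,0,-0.23,0,0,0,-0.12,0,-0.25,0,0,0,-0.12,0,-0.25,0,0,0,-0.12,0,-0.25,0,0,0]'

```text
t: 13.85
tool_pos: [0.525, -0.0049, 0.2922]
tool_rot: [2.016, 2.407, 0.002]
contact_force: [-0.9, -0.5, -0.9]
opening: 0.0429
grip_force: 0.0
```

```bash
python3 - <<'E'
from h import *
o=ctrl.get_obs();im,d=ctrl.get_image("wrist");cv2.imwrite("pics/w4.png",im);X=cloud(cam("wrist",o),d)
u=(X[...,:2]-S)@CX;v=(X[...,:2]-S)@CY;Z=X[...,2]
k=(abs(u+.045)<.012)&(Z>.0635)&(Z<.072)&(abs(v)<.04);print("tab v",np.percentile(v[k],[1,99]),np.median(Z[k]))
k=(abs(u)<.018)&(Z>.1)&(Z<.112)&(v<-.012);print("head",np.percentile(v[k],[1,99]),np.percentile(u[k],[1,99]),np.percentile(Z[k],[2,50,98]))
k=(abs(u)<.01)&(Z>.075)&(Z<.095)&(v>.005)&(v<.06);print("shank beyond",k.sum(),v[k].max() if k.any() else None)
E
```

```text
tab v [-0.02219459  0.02059668] 0.06565137815445271
head [-0.04987164 -0.02320483] [-0.00966642  0.00974904] [0.10200299 0.10358702 0.10512478]
shank beyond 409 0.03729957955356253
```

View pics/w4.png

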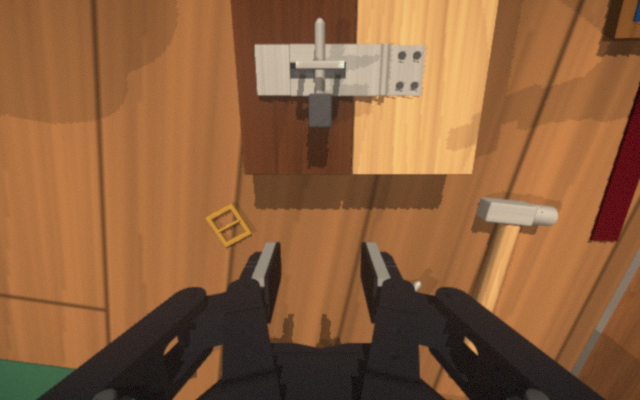

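The shank runs through the staple, with its tip at (320,20), and the head at (320,110) stands upright within about 1 mm of the hasp edge. The hasp is flat and the arm is clear, so I'm handing in.

```bash
python3 -c "
from station import ctrl
print(ctrl.finish_job())"
```

```text
the job is handed in; nothing more can be done
None
```

The chest is locked and the job handed in at about 14 s: the hasp lies flat over its staple, the long pin is through the loop with its head standing upright about 1 mm from the hasp, and I did not touch the short pin.

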